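Close the screened test cell

TASK

Set the loose blue cover gently (do not drop it) onto the rim of the round test cell so that it sits fully down and level, and let go of it. Only then swing the hinged yoke over and push it down by its red handle until its two rubber feet rest on the cover. Leave everything else on the bench where it is.

Things in the scene. Friction and masses are not known exactly. Their poses are not given: they have to be found in the camera images.
- cell_rim (a point): The test cell: a fixed round open aluminium pot, outer diameter 104 mm, bore 94 mm, on a dark plate 100 x 158 x 10 mm. This point is the centre of its mouth at the top of the rim, 70 mm above the bench; z up. Its y axis points horizontally to the yoke's hinge, its x axis is parallel to the hinge axis.
- yoke_hinge (a point): Fixed point on the yoke's hinge axis, midway between its two posts (94 mm tall, 90 mm apart over their outer sides): 75 mm along the rim's +y from the cell's axis, 87 mm above the bench. Axes as cell_rim; the hinge axis is x. The yoke is two 10 mm square steel bars, 50 mm apart clear, from here to the red handle, with a rubber foot under each bar half-way along.
- yoke_handle (a point): Centre of the yoke's red handle, a bar 18 mm in diameter and 76 mm long, parallel to the hinge axis and 145 mm from it. Closed, the bars straddle the cover's knob and the handle is 70 mm from the cell's axis on the side away from the hinge (-y), 87 mm above the bench, clear of the pot. Its z axis is square to the bars, up when closed.
- yoke (a joint): Yoke angle in rad: 0 = closed, bars level, feet just touching a fully seated cover; grows as it is raised; 1.57 = bars upright; more leans away from the cell (stop at 2.1). It starts raised at 1.7 to 2.0. Friction holds it at any angle; about 2 to 3 N across the handle moves it. Closed over a cover that sits 8 mm too high it reads about 0.1.
- cover_knob (a point): The loose blue metal cover's black knob, an upright cylinder 30 mm in diameter and 40 mm tall in the cover's middle; this point is its centre: 20 mm above the flange's top face, 34 mm above the cover's lowest face. z up. The cover (0.2 to 0.4 kg) is round, so its yaw does not matter; it starts on the bench, level, knob upwards.
- cover_seat (a point): Centre of the cover's seating face, the underside of its flange (flange 110 mm in diameter, 6 mm thick), 8 mm above the cover's lowest face and 26 mm below the knob's centre. Below it is a chamfered round spigot 89 mm in diameter and 8 mm deep that goes into the cell's bore with 2.5 mm play all round. Fully seated, this point coincides with cell_rim within that play. z up.
- pen: Blue pen, 135 mm long, on the bench between cell and cover; leave alone. Origin at its underside.
- attenuator: Black finned attenuator, 94 mm long with its steel connectors, 34 mm wide and high, on the bench between cell and cover; leave alone. Origin at its underside.
- phone: Black phone, 150 x 72 x 9 mm, farther back; leave alone. Origin at its underside.
- meter: Yellow multimeter, 170 x 82 x 36 mm, farther back; leave alone. Origin at its underside.
- mouse: Black computer mouse, 100 x 60 x 30 mm, on the right (-y); leave alone. Origin at its underside.
- mug: Green mug, 80 mm in diameter, 95 mm tall, farther back; leave alone. Origin at its underside.
- cover: The whole loose cover, as described at cover_knob; origin at the centre of its lowest face, 34 mm below the knob's centre.
There are look-alikes about, which are no part of the job. What is shaped like the cover but pink is not meant.

How it is judged:
By the outcome, as a careful person would: the job done as asked, in the order asked, and still so for the second after the job is handed in, with the robot touching nothing.
It also fails if it takes over 69 s, if anything falls off the work surface, if the arm or the gripper's body presses on something with over 40 N, if the wrist force passes 120 N, or if a joint passes its speed limit or range.

ROBOT

A 7-joint arm with a two-finger parallel gripper is mounted at the origin on the work surface. World frame = base frame: x ahead of the robot, y to its left, z up, the work surface at z = 0. Lengths are in m, angles in rad, forces in N, time in s.
With the tool pointing down it reaches from about 0.4 to 0.85 m from the base axis. Payload 4.5 kg.
Tool frame: the origin (TCP) lies at the very end of the fingers, on their centre line; the grasp point (between the pads) lies 19 mm behind it; z points along the fingers, y is the line along which they close (so a half turn about z gives the same grasp; the last joint's range is limited). The gripper opens to 88 mm and grips with 3 to 60 N. Pads are 18 mm wide; open, the fingers measure 123 mm over their backs; the gripper's body (75 mm by 187 mm) begins 45 mm behind the grasp point.
Start: joints at [-1.213, 0.689, -0.195, 1.565, 0.157, 0.902, -0.215], TCP at [0.199, 0.593, 0.216] pointing down, gripper open.
Joint ranges: [-3.01, 3.01], [-0.46, 2.08], [-1.47, 1.51], [0.13, 2.56], [-1, 4.14], [0.04, 2.09], [-2.66, 2.66]. Speed limits (rad/s): [2.57, 2.57, 3.14, 3.14, 3.14, 3.14, 3.14].

INTERFACE

Orientations are given as a unit quaternion [x, y, z, w].
In Python, from workcell import arm, vision gives the robot as it stands. The module is installed in compiled form; this text tells all that it offers.
- The arm moves only by the shell command python3 -m handwheel 'ROWS' [FORCE]. ROWS is JSON, a list of rows, each a list of 3 entries, a list of its own where there are three numbers: the turn, a rotation vector about the tool's x, y, z as a fraction of full scale, then the shift along the tool's x, y, z as a fraction of full scale, then the opening, from -1 (shut) to 1 (fully open). A call has exactly 5 rows; each row shifts and turns the commanded pose from where the row before left it, along the tool's axes as they then stand; what a row does not reach is not made up. Full scale, the value 1, is 40 mm for a shift and 8 degrees for a turn. A row lasts 1/10 s, in which the tool goes at most 50 mm and 8.59 degrees, less where a joint would pass 70% of its speed; a pose out of reach is approached as far as the arm can. A call with a number of a shift or a turn outside -1 to 1 is refused whole. A call with a gripper value outside its range is refused whole. The fingers move at their own pace and stop on an object; FORCE is the grip in N (left out, the last holds). Time passes only in rows, so rows that do not move let the fingers close, or fill a call up. It gives the time, the measured TCP pose, the force, the opening and the grip force at its end, in the units of the state.
- arm.get_obs(): the state, without advancing time (a new reading comes with each control period).
- vision.capture(name): name is "scene" or "top" or "wrist"; returns the picture (480x640x3 uint8, blue, green, red); there is no depth.
- vision.calibration(name): a dict with "mtx" (3x3 intrinsics, pixels), "T" (4x4, takes a point from camera to world coordinates). Camera axes: x right, y down, z forward; pixel columns grow to the right and rows downward; lengths in m; the calibration is good to about 2 mm. The wrist camera is an equidistant fisheye: a pixel r from the principal point sees the ray r / f radians off the axis. A picture is of the moment at which its call begins: read the wrist's pose just before it. calibration takes no time and is no camera call; for the wrist camera it gives the pose at the moment of the call.
- arm.job_done(): hands the job in; it is judged then, once.
The state is a dict: "t": time; "joints": joint angles; "dq": joint speeds; "tau": joint torques, N m; "tool_pos": TCP position; "ee_rot": TCP orientation; "ft_force": force on the tool from outside, world axes, zero at the start; "wrist_torque": the same for the moment, N m; "finger_gap": opening from 0.0 (shut) to 1.0 (fully open); "grasp_force": force on a finger pad.
Only numpy, scipy, OpenCV 4.12 (cv2) and the standard library are available. Lean on these libraries where they do the work, as an engineer would, in place of code of your own. Each camera call takes 0.05 s, during which the arm holds its last target. There are 200 camera calls.

## Working session

There is one attempt and no reset: what is moved stays moved. The work goes in short steps, Python scripts to look and compute and a shell command to move; the robot and the scene stay as the last step left them, time stands still between calls to the robot, and variables do not carry over. Pictures are saved under pics/ and viewed, at most 10 in all, crops included, and the job is handed in when it is done.

```bash
mkdir -p pics
python3 - <<'E'
from workcell import arm, vision
import cv2,numpy as np
o=arm.get_obs();print({k:np.round(v,3).tolist() for k,v in o.items()})
for n in("top","scene"):
    c=vision.calibration(n);print(n,np.round(c["mtx"],1).tolist(),np.round(c["T"],4).tolist())
    cv2.imwrite(f"pics/{n}0.png",vision.capture(n))
E
```

```text
{'t': 0.0, 'joints': [-1.213, 0.69, -0.195, 1.566, 0.157, 0.902, -0.215], 'dq': [-0.001, 0.001, 0.0, -0.001, -0.001, -0.0, 0.0], 'tau': [0.001, -52.757, -1.267, -15.343, -0.053, 0.007, 0.0], 'tool_pos': [0.199, 0.592, 0.215], 'ee_rot': [0.161, 0.987, -0.001, -0.0], 'ft_force': [-0.035, 0.362, 0.842], 'wrist_torque': [0.011, -0.041, 0.023], 'grasp_force': 0.0, 'finger_gap': 1.003}
top [[451.1, 0.0, 321.0], [0.0, 451.1, 250.5], [0.0, 0.0, 1.0]] [[-0.0253, -0.9892, 0.1444, 0.4527], [-0.9996, 0.0264, 0.0057, -0.0162], [-0.0095, -0.1442, -0.9895, 0.9967], [0.0, 0.0, 0.0, 1.0]]
scene [[553.7, 0.0, 321.2], [0.0, 553.7, 239.5], [0.0, 0.0, 1.0]] [[-0.4119, 0.5982, -0.6874, 1.3952], [0.9112, 0.2748, -0.3069, 0.3663], [0.0053, -0.7527, -0.6583, 0.8849], [0.0, 0.0, 0.0, 1.0]]
```

View pics/top0.png

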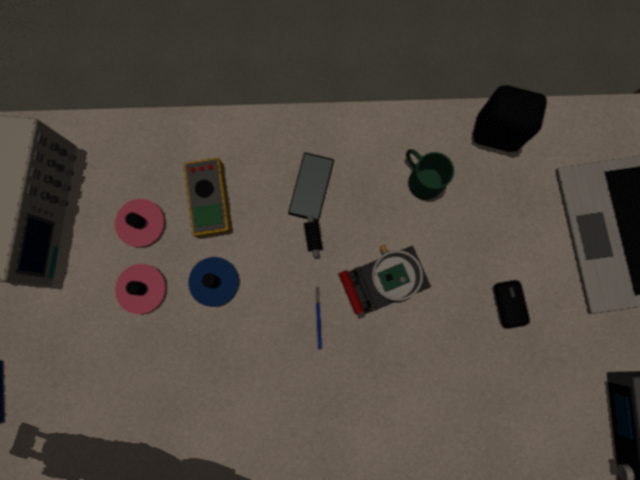

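View pics/scene0.png

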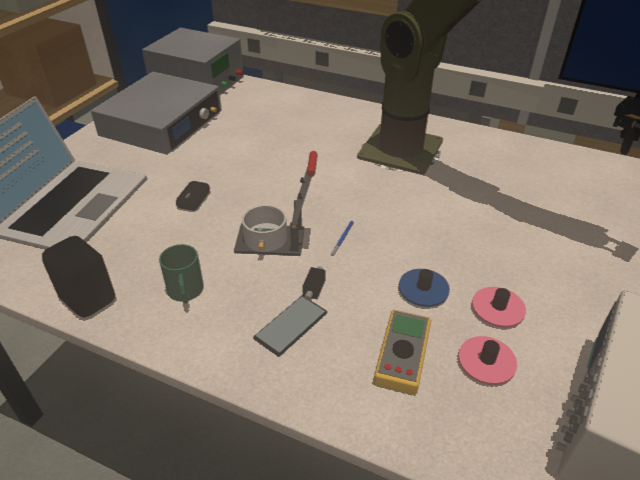

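The cover candidates in the top view are blue at (213,282), pink at (140,223) and pink at (140,289). I choose the blue one by its description and will check it in a close crop. The yoke is to the left of the cell in the top view, with its handle at about (351,292).

```bash
cat > h.py <<'E'
import numpy as np, cv2
from scipy.spatial.transform import Rotation as R
from workcell import arm, vision
def ray(n,uv,z):
    c=vision.calibration(n);T=np.array(c["T"]);d=T[:3,:3]@np.linalg.inv(c["mtx"])@[uv[0],uv[1],1]
    return T[:3,3]+d*(z-T[2,3])/d[2]
def proj(n,P):
    c=vision.calibration(n);T=np.array(c["T"]);p=T[:3,:3].T@(np.array(P)-T[:3,3]);p=c["mtx"]@p;return p[:2]/p[2]
def togo(P,yvec=None):
    "remaining shift in tool units(40mm) & turn units (8deg)"
    o=arm.get_obs();r=R.from_quat(o["ee_rot"]);t=np.zeros(3)
    print("tcp",np.round(o["tool_pos"],4),"units",np.round(r.inv().apply(np.array(P)-o["tool_pos"])/.04,2))
    if yvec is not None:
        y=np.array([*yvec,0])/np.hypot(*yvec)
        if y@r.as_matrix()[:,1]<0:y=-y
        z=np.array([0,0,-1.]);w=R.from_matrix(np.c_[np.cross(y,z),y,z])
        print("turn units",np.round(np.degrees((r.inv()*w).as_rotvec())/8,2))
        print("final-frame units",np.round(w.inv().apply(np.array(P)-o["tool_pos"])/.04,2))
E
python3 - <<'E'
from h import *
for n in("top","scene"):
    im=cv2.imread(f"pics/{n}0.png");hsv=cv2.cvtColor(im,cv2.COLOR_BGR2HSV)
    m=cv2.inRange(hsv,(100,90,30),(125,255,255))
    cs=[c for c in cv2.findContours(m,0,2)[0] if 600<cv2.contourArea(c)<6000]
    for c in cs:
        e=cv2.fitEllipse(cv2.convexHull(c));print(n,"blue",e,ray(n,e[0],.012))
    red=cv2.inRange(hsv,(0,150,60),(6,255,255))|cv2.inRange(hsv,(174,150,60),(180,255,255))
    for c in cv2.findContours(red,0,2)[0]:
        if cv2.contourArea(c)>60: print(n,"red",cv2.minAreaRect(c))
a=cv2.imread("pics/top0.png")[225:345,315:445];b=cv2.imread("pics/scene0.png")[140:270,220:350]
c=cv2.imread("pics/top0.png")[255:310,185:240];d=cv2.imread("pics/scene0.png")[260:315,390:460]
f=lambda i,h:cv2.resize(i,(390,h),interpolation=cv2.INTER_CUBIC)
cv2.imwrite("pics/crop1.png",np.vstack([np.hstack([f(a,360),f(b,360)]),np.hstack([f(c,240),f(d,240)])]))
E
```

```text
top blue ((213.2352752685547, 281.5260925292969), (48.072872161865234, 49.354698181152344), 59.06283950805664) [0.53411142 0.22704005 0.012     ]
top red ((350.54437255859375, 292.10650634765625), (44.00000762939453, 8.307692527770996), 67.38013458251953)
scene blue ((608.6043701171875, 48.31341552734375), (85.6260986328125, 120.29559326171875), 15.390406608581543) [-1.04874165  0.52325443  0.012     ]
scene blue ((159.85923767089844, -0.7636299133300781), (105.28502655029297, 175.78370666503906), 8.045551300048828) [-0.7709914  -1.44571463  0.012     ]
scene red ((311.95086669921875, 161.06936645507812), (5.702144622802734, 18.855093002319336), 8.746162414550781)
```

View pics/crop1.png

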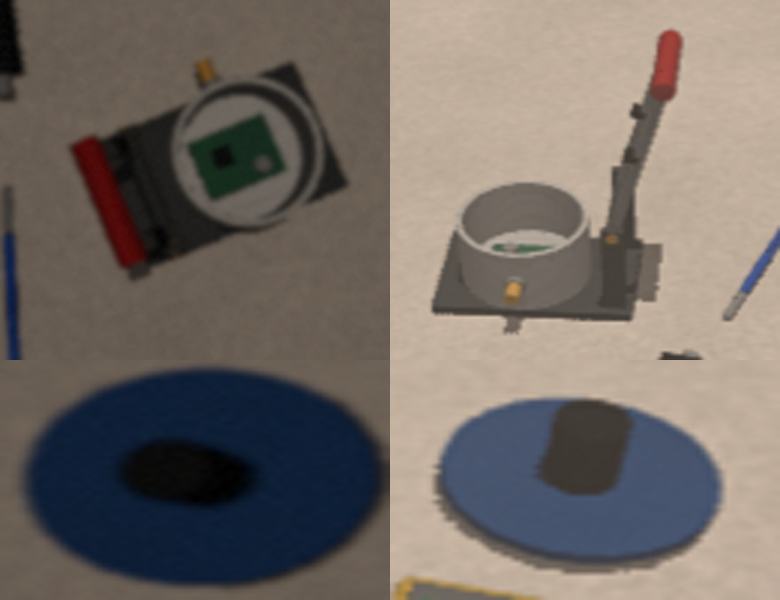

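The crop confirms the choice: a blue flange with a black knob. The rim centre is at about (398,275) in the top view and (264.3,216.6) in the scene view, and the yoke leans away from the cell.

Run:
```python
from h import *
print("rim",ray("top",(398.1,275.3),.07),ray("scene",(264.3,216.6),.07))
im=cv2.imread("pics/scene0.png")[255:315,385:460]
m=(im[:,:,0].astype(int)-im[:,:,2]>15).astype(np.uint8)
c=max(cv2.findContours(m,0,2)[0],key=cv2.contourArea);e=cv2.fitEllipse(cv2.convexHull(c))
print("cover scene",e,ray("scene",(e[0][0]+385,e[0][1]+255),.012))
a=np.array([.385,.923])*18;h=np.array([350.5,292.1])
d=ray("top",h+a,.225)-ray("top",h-a,.225);print("hinge axis",d/np.linalg.norm(d),"handle",ray("top",h,.225),ray("scene",(312,161),.225))
c=vision.calibration("wrist");o=arm.get_obs();r=R.from_quat(o["ee_rot"])
print("cam in tool",r.inv().apply(np.array(c["T"])[:3,3]-o["tool_pos"]),np.round(r.inv().as_matrix()@np.array(c["T"])[:3,:3],3),c["mtx"])
togo([.534,.226,.13],(.92,.385))
```

```text
rim [ 0.53221992 -0.16806295  0.07      ] [ 0.52571902 -0.16849259  0.07      ]
cover scene ((38.710174560546875, 31.6448917388916), (35.318580627441406, 50.45193862915039), 101.54598236083984) [0.53287838 0.22733287 0.012     ]
hinge axis [-0.93499367 -0.3546644   0.        ] handle [ 0.49235063 -0.0602294   0.225     ] [ 0.47974667 -0.06557489  0.225     ]
cam in tool [ 6.71282483e-02 -1.33953737e-04 -1.68659701e-01] [[ 0.    -0.964 -0.267]
 [ 1.     0.     0.   ]
 [-0.    -0.267  0.964]] [[371.64829954   0.         319.22019539]
 [  0.         371.64829954 239.41797518]
 [  0.           0.           1.        ]]
tcp [0.1987 0.5919 0.2155] units [-10.86  -6.     2.15]
turn units [-0.01  0.01  6.09]
final-frame units [-11.68   4.2    2.14]
```

```bash
for i in 1 2 3; do python3 -m handwheel '[[[0,0,0],[-0.72,-0.4,0],1],[[0,0,0],[-0.72,-0.4,0],1],[[0,0,0],[-0.72,-0.4,0],1],[[0,0,0],[-0.72,-0.4,0],1],[[0,0,0],[-0.72,-0.4,0],1]]' | tail -1; done
python3 - <<'E'
from h import *
togo([.534,.226,.13],(.342,.94)); print(arm.get_obs()["joints"])
E
```

```text
grasp_force: 0.0
grasp_force: 0.0
grasp_force: 0.0
tcp [0.5326 0.2263 0.2159] units [-0.04  0.    2.15]
turn units [-0.   -0.    0.18]
final-frame units [-0.04  0.    2.15]
[-0.33282529  0.63174712 -0.2517378   1.70709926  0.20066868  0.82884726
  0.57282003]
```

```bash
for i in 1 2 3 4; do python3 -m handwheel '[[[0,0,0.95],[0,0,0],1],[[0,0,0.95],[0,0,0],1],[[0,0,0.95],[0,0,0],1],[[0,0,0.95],[0,0,0],1],[[0,0,0.95],[0,0,0],1]]' 20| tail -1; done
python3 - <<'E'
from h import *
togo([.5335,.227,.13]);o=arm.get_obs(); print(o["joints"],R.from_quat(o["ee_rot"]).as_matrix())
cv2.imwrite("pics/w1.png",vision.capture("wrist"))
E
```

```text
grasp_force: 0.0
grasp_force: 0.0
grasp_force: 0.0
grasp_force: 0.0
tcp [0.5316 0.2277 0.2158] units [0.05 0.02 2.15]
[-0.78986604  0.68512748  0.54156084  1.73262554 -0.44898261  0.85098862
 -1.45719481] [[ 9.87273793e-01  1.59027297e-01 -8.80966790e-04]
 [ 1.59027269e-01 -9.87274185e-01 -1.01782002e-04]
 [-8.85941887e-04 -3.96110397e-05 -9.99999607e-01]]
```

View pics/w1.png

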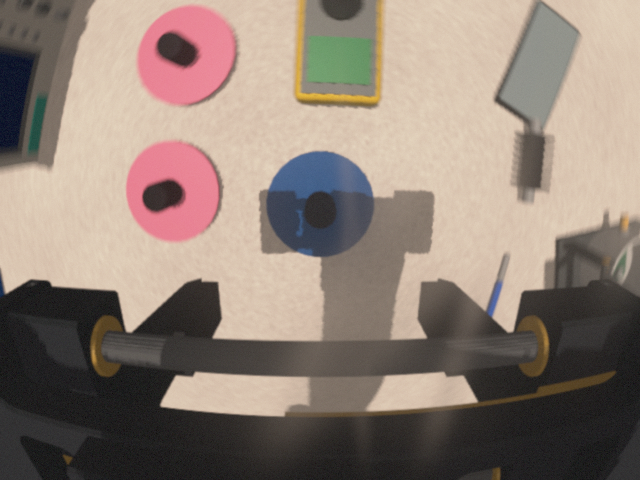

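The wrist view shows the blue flange at x 267–373, y 151–257, centred at about (320,204). I'll confirm that with the fisheye model.

```bash
cat >> h.py <<'E'
def fray(uv,z,c=None):
    c=c or vision.calibration("wrist");K=np.array(c["mtx"]);T=np.array(c["T"])
    d=(np.array(uv)-K[:2,2])/K[0,0];r=np.hypot(*d);s=np.sin(r)/r if r>1e-9 else 1
    d=T[:3,:3]@[d[0]*s,d[1]*s,np.cos(r)]
    return T[:3,3]+d*(z-T[2,3])/d[2]
E
python3 - <<'E'
from h import *
hsv=cv2.cvtColor(cv2.imread("pics/w1.png"),cv2.COLOR_BGR2HSV)[140:265,255:385]
m=cv2.inRange(hsv,(100,110,30),(125,255,255));c=max(cv2.findContours(m,0,2)[0],key=cv2.contourArea)
P=np.array([fray(q[0]+[255,140],.013) for q in cv2.convexHull(c)])[:,:2].astype(np.float32)
(x,y),r=cv2.minEnclosingCircle(P*1000);print(x,y,r,np.round(cv2.fitEllipse(P*1000)[:2],1))
togo([x/1000,y/1000,.023])
E
```

```text
560.733642578125 247.51416015625 36.53525161743164 [[561.6 241.6]
 [ 43.6  78.6]]
tcp [0.5316 0.2278 0.2157] units [ 0.8  -0.38  4.82]
```

Run:
```python
from h import *
im=cv2.imread("pics/w1.png").astype(int)[140:270,250:390]
m=((im[:,:,0]-im[:,:,2]>15)).astype(np.uint8);m=cv2.morphologyEx(m,cv2.MORPH_OPEN,np.ones((3,3)))
c=max(cv2.findContours(m,0,2)[0],key=cv2.contourArea);print(cv2.boundingRect(c))
P=np.array([fray(q[0]+[250,140],.013) for q in cv2.convexHull(c)])[:,:2].astype(np.float32)*1000
print(np.round(cv2.minEnclosingCircle(P)[0],1),np.round(cv2.fitEllipse(P)[:2],1))
x,y=np.array(cv2.fitEllipse(P)[0])/1000
togo([x,y,.023])
```

```text
(18, 12, 104, 104)
[534.7 227. ] [[535.2 227.2]
 [106.8 108.1]]
tcp [0.5316 0.2278 0.2157] units [0.09 0.03 4.82]
```

```bash
python3 -m handwheel '[[[0,0,0],[0.04,0.01,0.6],1],[[0,0,0],[0.03,0.01,0.6],1],[[0,0,0],[0,0,0.6],1],[[0,0,0],[0,0,0.6],1],[[0,0,0],[0,0,0.6],1]]' 25 >/dev/null
python3 -m handwheel '[[[0,0,0],[0,0,0.5],1],[[0,0,0],[0,0,0.5],1],[[0,0,0],[0,0,0.4],1],[[0,0,0],[0,0,0.3],1],[[0,0,0],[0,0,0.1],1]]' 25
python3 -m handwheel '[[[0,0,0],[0,0,0],-1],[[0,0,0],[0,0,0],-1],[[0,0,0],[0,0,0],-1],[[0,0,0],[0,0,0],-1],[[0,0,0],[0,0,0],-1]]' 25
python3 -m handwheel '[[[0,0,0],[0,0,0],-1],[[0,0,0],[0,0,0],-1],[[0,0,0],[0,0,0],-1],[[0,0,0],[0,0,0],-1],[[0,0,0],[0,0,0],-1]]' 25
```

```text
t: 4.65
tool_pos: [0.5341, 0.2271, 0.023]
ee_rot: [0.997, 0.083, -0.001, 0.0]
ft_force: [0.0, -0.2, -0.1]
finger_gap: 0.999
grasp_force: 0.0
t: 5.15
tool_pos: [0.5352, 0.2274, 0.0247]
ee_rot: [0.997, 0.082, 0.0, -0.0]
ft_force: [-0.2, -0.1, -0.8]
finger_gap: 0.569
grasp_force: 0.0
t: 5.65
tool_pos: [0.5349, 0.2275, 0.0243]
ee_rot: [0.997, 0.082, 0.0, -0.0]
ft_force: [-0.8, -0.2, -0.1]
finger_gap: 0.319
grasp_force: 25.0
```

```bash
for i in 1 2; do python3 -m handwheel '[[[0,0,0],[0,0,-0.3],-1],[[0,0,0],[0,0,-0.5],-1],[[0,0,0],[0,0,-0.6],-1],[[0,0,0],[0,0,-0.6],-1],[[0,0,0],[0,0,-0.5],-1]]' 25 >/dev/null; done
for i in 1 2 3; do python3 -m handwheel '[[[0,0,0],[0.06,0.68,0],-1],[[0,0,0],[0.06,0.68,0],-1],[[0,0,0],[0.06,0.68,0],-1],[[0,0,0],[0.06,0.68,0],-1],[[0,0,0],[0.06,0.68,0],-1]]' 25 |grep -v ee; done
for i in 1 2; do python3 -m handwheel '[[[0,0,0.98],[0,0,0],-1],[[0,0,0.98],[0,0,0],-1],[[0,0,0.98],[0,0,0],-1],[[0,0,0.98],[0,0,0],-1],[[0,0,0.98],[0,0,0],-1]]' 25 |grep -v ee; done
python3 - <<'E'
from h import *
o=arm.get_obs();print(o["joints"]);togo([.53,-.168,.2],(-.935,-.355))
cv2.imwrite("pics/w2.png",vision.capture("wrist"))
E
```

```text
t: 7.15
tool_pos: [0.5684, 0.0939, 0.2239]
ft_force: [0.8, 0.5, -4.4]
finger_gap: 0.325
grasp_force: 25.0
t: 7.65
tool_pos: [0.6025, -0.0381, 0.2237]
ft_force: [0.2, 0.2, -4.1]
finger_gap: 0.323
grasp_force: 25.0
t: 8.15
tool_pos: [0.6366, -0.1702, 0.2235]
ft_force: [0.2, -0.4, -4.3]
finger_gap: 0.325
grasp_force: 25.0
t: 8.65
tool_pos: [0.6365, -0.1689, 0.2235]
ft_force: [-0.3, 0.5, -3.0]
finger_gap: 0.322
grasp_force: 25.0
t: 9.15
tool_pos: [0.6366, -0.1687, 0.2235]
ft_force: [-0.3, 0.5, -3.5]
finger_gap: 0.325
grasp_force: 25.0
[-0.20747155  0.87749484  0.86083196  1.47320562 -0.70489689  1.12109126
 -1.99230537]
tcp [ 0.6366 -0.1687  0.2235] units [-0.96  2.49  0.59]
turn units [ 0.01  0.01 -0.01]
final-frame units [-0.96  2.49  0.59]
```

View pics/w2.png

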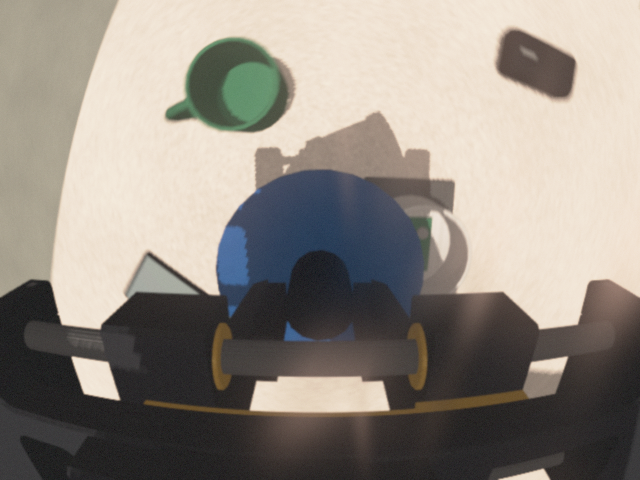

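```bash
python3 -m handwheel '[[[0,0,0],[-0.5,-0.2,0],-1],[[0,0,0],[-0.5,-0.2,0],-1],[[0,0,0],[-0.5,-0.2,0],-1],[[0,0,0],[0,0,0],-1],[[0,0,0],[0,0,0],-1]]' 25 >/dev/null
python3 - <<'E'
from h import *
import pickle
c=vision.calibration("wrist");pickle.dump((c,arm.get_obs()),open("c3.pkl","wb"))
im=vision.capture("wrist");cv2.imwrite("pics/w3.png",im)
cv2.imwrite("pics/w3c.png",cv2.resize(im[130:330,340:600],(780,600),interpolation=cv2.INTER_CUBIC))
togo([.53,-.168,.2],(-.935,-.355))
E
```

```text
tcp [ 0.6378 -0.1057  0.2242] units [0.48 3.07 0.61]
turn units [ 0.01 -0.01  0.03]
final-frame units [0.5  3.07 0.6 ]
```

View pics/w3c.png

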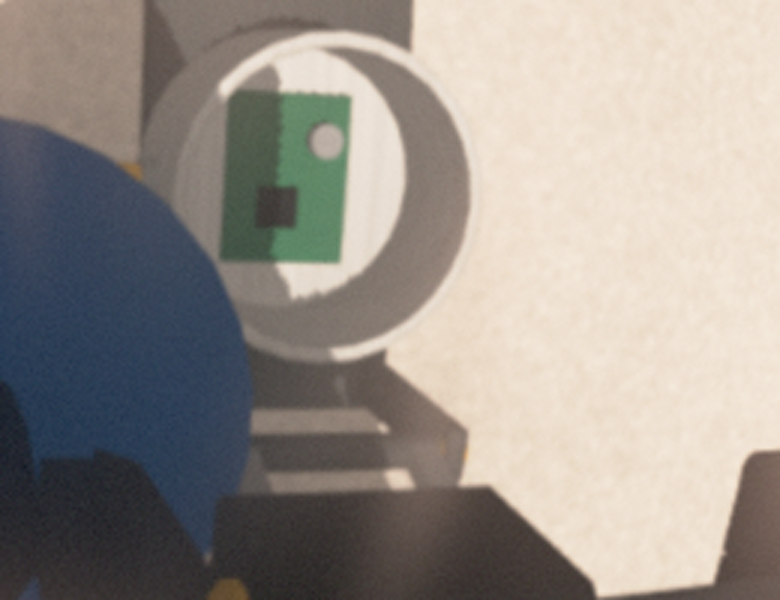

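Run:
```python
from h import *
import pickle
from scipy.optimize import least_squares as ls
c,o=pickle.load(open("c3.pkl","rb"));im=cv2.imread("pics/w3.png");g=cv2.cvtColor(im,6).astype(float)
def fit(uv,z,r):
    P=np.array([fray(p,z,c)[:2] for p in uv]);s=ls(lambda v:np.hypot(*(P-v[:2]).T)-v[2],[*P.mean(0),r],loss="soft_l1",f_scale=.001)
    s2=ls(lambda v:np.hypot(*(P-v).T)-r,s.x[:2],loss="soft_l1",f_scale=.001);return np.round(s.x*1e3,1),np.round(s2.x*1e3,1),np.round(s2.fun*1e3,1)
pts=np.array([(325,31),(400,52),(450,110),(477,190),(465,255),(430,310),(385,345),(325,362),(265,345)])/3+[340,130]
print("rim",fit(pts,.07,.052))
inn=np.array([(310,48),(175,195),(325,348),(467,190),(432,100),(380,57),(220,100),(245,322)])/3+[340,130]
print("bore",fit(inn,.07,.047))
b=im.astype(int);m=((b[:,:,0]-b[:,:,2])>20).astype(np.uint8);m=cv2.morphologyEx(m,cv2.MORPH_OPEN,np.ones((3,3)))
q=max(cv2.findContours(m,0,1)[0],key=cv2.contourArea)[:,0];print(cv2.boundingRect(q));q=q[q[:,1]<260]
qq=cv2.convexHull(q)[:,0] ;qq=qq[qq[:,1]<255]
print("cover",fit(qq,o["tool_pos"][2]-.0115,.055),"tcp",o["tool_pos"])
```

```text
rim (array([ 534.4, -166.6,   50.9]), array([ 535.7, -166.1]), array([-0.5, -0.5, -1.9,  0.3,  0.4, -0. , -0.1, -0.5, -3.3]))
bore (array([ 534.9, -166.5,   46.8]), array([ 534.9, -166.4]), array([-0.2,  1.9, -0.2,  0.8, -0.8, -0.1, -0.4, -1.4]))
(216, 168, 208, 147)
cover (array([ 638.8, -104.1,   55.2]), array([ 638.8, -104.4]), array([ 0.2, -0.1, -0.1, -0. ,  0. , -0. , -0.2, -0. , -0. , -0.2,  0. ,
        0.1, -0. ,  0.1,  0.1,  0.2,  0.1,  0.6, -0.1,  0. , -0.2, -0.2,
       -0.1, -0.2, -0.2,  0.2,  0.3,  0.2,  0. ])) tcp [ 0.63791063 -0.10446397  0.22386868]
```

Run:
```python
from h import *
togo([.5337,-.167,.11],(-.935,-.355))
```

```text
tcp [ 0.6378 -0.1057  0.2242] units [0.49 2.98 2.86]
turn units [ 0.01 -0.01  0.03]
final-frame units [0.51 2.98 2.85]
```

```bash
python3 -m handwheel '[[[0,0,0.03],[0.1,0.6,0],-1],[[0,0,0],[0.1,0.6,0],-1],[[0,0,0],[0.1,0.6,0],-1],[[0,0,0],[0.1,0.6,0],-1],[[0,0,0],[0.1,0.58,0],-1]]' 25 >/dev/null
python3 -m handwheel '[[[0,0,0],[0,0,0.6],-1],[[0,0,0],[0,0,0.6],-1],[[0,0,0],[0,0,0.6],-1],[[0,0,0],[0,0,0.6],-1],[[0,0,0],[0,0,0.4],-1]]' 25
python3 -m handwheel '[[[0,0,0],[0,0,0],-1],[[0,0,0],[0,0,0],-1],[[0,0,0],[0,0,0],-1],[[0,0,0],[0,0,0],-1],[[0,0,0],[0,0,0],-1]]' 25
python3 - <<'E'
from h import *
togo([.5337,-.167,.09],(-.935,-.355))
t=vision.capture("top");s=vision.capture("scene")
cv2.imwrite("pics/p1.png",np.hstack([cv2.resize(t[225:325,340:440],(400,400)),cv2.resize(s[150:250,215:315],(400,400))]))
E
```

```text
t: 10.75
tool_pos: [0.5331, -0.1672, 0.111]
ee_rot: [0.823, -0.568, -0.0, 0.001]
ft_force: [-0.5, 0.6, -3.0]
finger_gap: 0.323
grasp_force: 25.0
t: 11.25
tool_pos: [0.5344, -0.166, 0.1129]
ee_rot: [0.823, -0.568, 0.001, -0.0]
ft_force: [-0.5, 0.2, -3.3]
finger_gap: 0.325
grasp_force: 25.0
tcp [ 0.5344 -0.166   0.1129] units [0.02 0.03 0.57]
turn units [-0.01 -0.01  0.  ]
final-frame units [0.02 0.03 0.57]
```

View pics/p1.png

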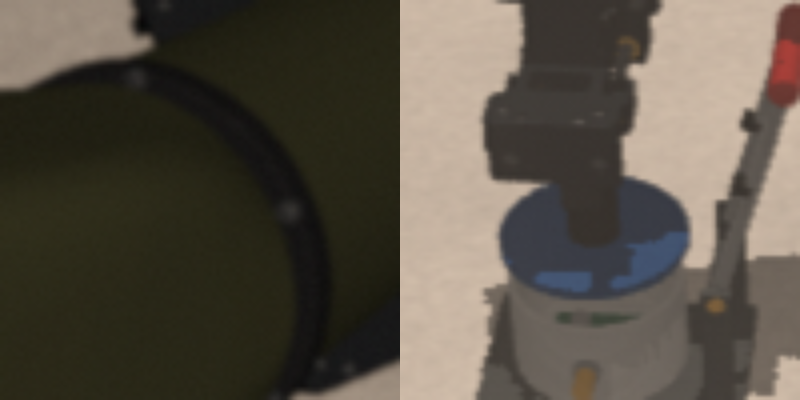

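The top view is blocked by the arm. The scene crop shows the cover level and centred over the pot (both centred near crop column 595). I'll descend slowly and watch the force.

```bash
python3 -m handwheel '[[[0,0,0],[0,0,0.12],-1],[[0,0,0],[0,0,0.12],-1],[[0,0,0],[0,0,0.1],-1],[[0,0,0],[0,0,0.07],-1],[[0,0,0],[0,0,0.04],-1]]' 25
python3 -m handwheel '[[[0,0,0],[0,0,0.04],-1],[[0,0,0],[0,0,0.03],-1],[[0,0,0],[0,0,0.02],-1],[[0,0,0],[0,0,0],-1],[[0,0,0],[0,0,0],-1]]' 25
```

```text
t: 11.85
tool_pos: [0.5338, -0.1657, 0.0937]
ee_rot: [0.823, -0.568, -0.0, 0.0]
ft_force: [-1.1, -0.0, -3.4]
finger_gap: 0.323
grasp_force: 25.0
t: 12.35
tool_pos: [0.5342, -0.1669, 0.0911]
ee_rot: [0.823, -0.568, 0.001, 0.0]
ft_force: [0.4, -2.8, 2.0]
finger_gap: 0.323
grasp_force: 25.0
```

```bash
python3 -m handwheel '[[[0,0,0],[0.02,0,0],-1],[[0,0,0],[0.02,0,0],-1],[[0,0,0],[0,0,0],-1],[[0,0,0],[0,0,0],-1],[[0,0,0],[0,0,0],-1]]' 25
python3 -m handwheel '[[[0,0,0],[0,0,0.02],-1],[[0,0,0],[0,0,0.02],-1],[[0,0,0],[0,0,0.02],-1],[[0,0,0],[0,0,0],-1],[[0,0,0],[0,0,0],-1]]' 25
```

```text
t: 12.85
tool_pos: [0.5345, -0.1675, 0.0907]
ee_rot: [0.823, -0.568, 0.0, 0.0]
ft_force: [-0.8, -3.5, 0.9]
finger_gap: 0.321
grasp_force: 25.0
t: 13.35
tool_pos: [0.5341, -0.166, 0.0874]
ee_rot: [0.823, -0.567, -0.001, -0.0]
ft_force: [-1.2, -1.7, -3.2]
finger_gap: 0.327
grasp_force: 25.0
```

```bash
python3 -m handwheel '[[[0,0,0],[0.02,0,0.02],-1],[[0,0,0],[0,0,0.02],-1],[[0,0,0],[0,0,0],-1],[[0,0,0],[0,0,0],-1],[[0,0,0],[0,0,0],-1]]' 25
python3 -m handwheel '[[[0,0,0],[0,0,0.02],-1],[[0,0,0],[0,0,0.0],-1],[[0,0,0],[0,0,0.0],-1],[[0,0,0],[0,0,0],-1],[[0,0,0],[0,0,0],-1]]' 25
```

```text
t: 13.85
tool_pos: [0.5344, -0.1669, 0.0864]
ee_rot: [0.823, -0.568, -0.001, -0.001]
ft_force: [-3.9, 2.3, 0.5]
finger_gap: 0.326
grasp_force: 25.0
t: 14.35
tool_pos: [0.5343, -0.1669, 0.0862]
ee_rot: [0.823, -0.568, -0.001, -0.001]
ft_force: [-5.0, 4.4, 5.6]
finger_gap: 0.324
grasp_force: 25.0
```

It is seated: z is at the expected height, contact is about 9 N and it has stopped going down. I'll relax the side load, press a little more, then open.

```bash
python3 -m handwheel '[[[0,0,0],[-0.02,-0.01,0.01],-1],[[0,0,0],[0,0,0],-1],[[0,0,0],[0,0,0],-1],[[0,0,0],[0,0,0],-1],[[0,0,0],[0,0,0],-1]]' 10
python3 -m handwheel '[[[0,0,0],[0,0,0],-0.3],[[0,0,0],[0,0,0],-0.2],[[0,0,0],[0,0,0],0],[[0,0,0],[0,0,0],0.5],[[0,0,0],[0,0,0],1]]' 
python3 -m handwheel '[[[0,0,0],[0,0,0],1],[[0,0,0],[0,0,0],1],[[0,0,0],[0,0,-0.2],1],[[0,0,0],[0,0,-0.4],1],[[0,0,0],[0,0,-0.4],1]]' 
for i in 1 2; do python3 -m handwheel '[[[0,0,0],[0,0,-0.6],1],[[0,0,0],[0,0,-0.6],1],[[0,0,0],[0,0,-0.6],1],[[0,0,0],[0,0,-0.6],1],[[0,0,0],[0,0,-0.6],1]]' |grep pos; done
python3 - <<'E'
from h import *
s=vision.capture("scene");w=vision.capture("wrist")
cv2.imwrite("pics/p2.png",np.hstack([cv2.resize(w,(400,300)),cv2.resize(s[170:270,220:340],(400,300),interpolation=cv2.INTER_CUBIC)]))
cv2.imwrite("pics/w4.png",w)
print(arm.get_obs()["joints"])
E
```

```text
t: 14.85
tool_pos: [0.5343, -0.167, 0.0861]
ee_rot: [0.823, -0.568, -0.0, -0.0]
ft_force: [-5.2, 4.0, 8.1]
finger_gap: 0.332
grasp_force: 10.0
t: 15.35
tool_pos: [0.5354, -0.1674, 0.0854]
ee_rot: [0.823, -0.568, 0.0, -0.0]
ft_force: [0.2, -0.7, 0.2]
finger_gap: 0.644
grasp_force: 0.0
t: 15.85
tool_pos: [0.5348, -0.1673, 0.1262]
ee_rot: [0.823, -0.568, -0.0, 0.0]
ft_force: [0.5, 0.0, 0.5]
finger_gap: 1.002
grasp_force: 0.0
tool_pos: [0.5347, -0.1672, 0.247]
tool_pos: [0.5344, -0.1673, 0.367]
[-0.31162998  0.60692872  0.99894297  1.56614885 -0.53001949  1.25504149
 -2.00797694]
```

View pics/p2.png

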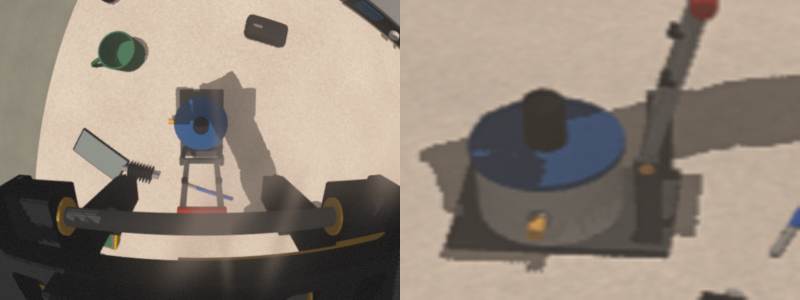

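The cover sits flush and level on the pot in the scene crop, with the knob free. Next is the yoke: close the fingers and go behind the raised handle.

```bash
cat >> h.py <<'E'
C=np.array([.5345,-.1668]);X=np.array([.935,.355]);Y=np.array([-.355,.935])
def rim(y,z,x=0): return [*(C+X*x+Y*y),z]
E
python3 - <<'E'
from h import *
togo(rim(.155,.30),(-.935,-.355)); togo(rim(.155,.205),(-.935,-.355))
E
```

```text
tcp [ 0.5358 -0.1688  0.3689] units [-3.94  0.02  1.71]
turn units [-0.03 -0.03 -0.  ]
final-frame units [-3.93  0.01  1.72]
tcp [ 0.5358 -0.1688  0.3689] units [-3.95  0.03  4.08]
turn units [-0.03 -0.03 -0.  ]
final-frame units [-3.93  0.01  4.1 ]
```

```bash
python3 -m handwheel '[[[0,0,0],[-0.8,0,0.1],-1],[[0,0,0],[-0.8,0,0.1],-1],[[0,0,0],[-0.8,0,0.1],-1],[[0,0,0],[-0.8,0,0.1],-1],[[0,0,0],[-0.74,0,0.1],-1]]' 20 >/dev/null
python3 -m handwheel '[[[0,0,0],[0,0,0.7],-1],[[0,0,0],[0,0,0.7],-1],[[0,0,0],[0,0,0.7],-1],[[0,0,0],[0,0,0.7],-1],[[0,0,0],[0,0,0.7],-1]]' 20
python3 - <<'E'
from h import *
togo(rim(.155,.205),(-.935,-.355));s=vision.capture("scene")
cv2.imwrite("pics/p3.png",cv2.resize(s[100:270,220:390],(600,600),interpolation=cv2.INTER_CUBIC))
E
```

```text
t: 17.95
tool_pos: [0.4781, -0.0197, 0.2039]
ee_rot: [0.823, -0.568, -0.0, 0.0]
ft_force: [-0.2, 0.4, -0.6]
finger_gap: 0.116
grasp_force: 0.0
tcp [ 0.4781 -0.0197  0.2039] units [ 0.06 -0.01 -0.03]
turn units [0.01 0.   0.  ]
final-frame units [ 0.06 -0.01 -0.03]
```

View pics/p3.png

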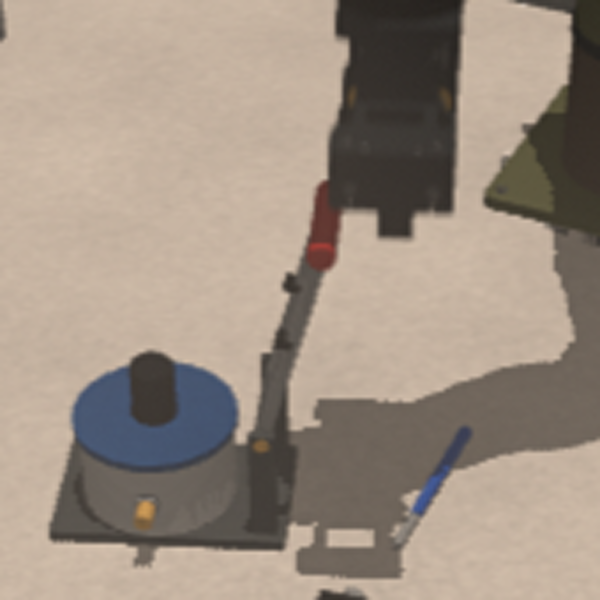

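The fingers, at crop (395,225), are behind the red handle at (325,225). Now I push.

```bash
python3 -m handwheel '[[[0,0,0],[0.2,0,0],-1],[[0,0,0],[0.2,0,0],-1],[[0,0,0],[0.2,0,0],-1],[[0,0,0],[0.2,0,0],-1],[[0,0,0],[0.2,0,0],-1]]' 20
python3 -m handwheel '[[[0,0,0],[0.25,0,0],-1],[[0,0,0],[0.25,0,0],-1],[[0,0,0],[0.25,0,0],-1],[[0,0,0],[0.25,0,0],-1],[[0,0,0],[0.25,0,0],-1]]' 20
python3 -m handwheel '[[[0,0,0],[0.25,0,0.1],-1],[[0,0,0],[0.25,0,0.1],-1],[[0,0,0],[0.25,0,0.1],-1],[[0,0,0],[0.25,0,0.1],-1],[[0,0,0],[0.25,0,0.1],-1]]' 20
```

```text
t: 18.5
tool_pos: [0.4938, -0.0578, 0.2061]
ee_rot: [0.823, -0.568, 0.0, -0.001]
ft_force: [-0.8, 0.6, 0.7]
finger_gap: 0.004
grasp_force: 0.8
t: 19.0
tool_pos: [0.511, -0.1047, 0.2051]
ee_rot: [0.823, -0.568, -0.0, 0.0]
ft_force: [-0.4, 1.3, -0.9]
finger_gap: 0.003
grasp_force: 0.6
t: 19.5
tool_pos: [0.5286, -0.151, 0.1846]
ee_rot: [0.823, -0.568, -0.001, -0.0]
ft_force: [-0.5, 1.6, -1.4]
finger_gap: 0.005
grasp_force: 0.8
```

```bash
python3 -m handwheel '[[[0,0,0],[0.2,0,0.05],-1],[[0,0,0],[0.2,0,0.05],-1],[[0,0,0],[0.2,0,0.1],-1],[[0,0,0],[0.1,0,0.1],-1],[[0,0,0],[0,0,0],-1]]' 20 | grep -v ee
python3 -m handwheel '[[[0,0,0],[-0.3,0,0],-1],[[0,0,0],[-0.3,0,0],-1],[[0,0,0],[0,0,-0.8],-1],[[0,0,0],[0,0,-1],-1],[[0,0,0],[0,0,-1],-1]]' 20 | grep -v ee
python3 - <<'E'
from h import *
s=vision.capture("scene")
hsv=cv2.cvtColor(s,cv2.COLOR_BGR2HSV)
red=cv2.inRange(hsv,(0,150,60),(6,255,255))|cv2.inRange(hsv,(174,150,60),(180,255,255))
for c in cv2.findContours(red,0,2)[0]:
    if cv2.contourArea(c)>30: print(cv2.minAreaRect(c))
for th in np.arange(.5,1.5,.1): print(round(th,1),proj("scene",rim(.075-.145*np.cos(th),.087+.145*np.sin(th))))
togo(rim(-.025,.26),(-.935,-.355))
E
```

```text
t: 20.0
tool_pos: [0.5387, -0.1779, 0.1731]
ft_force: [0.6, 0.4, -0.1]
finger_gap: 0.003
grasp_force: 0.0
t: 20.5
tool_pos: [0.5293, -0.1524, 0.2864]
ft_force: [0.2, 0.3, 0.1]
finger_gap: 0.008
grasp_force: 0.0
0.5 [237.40968218 187.83038285]
0.6 [240.27045845 183.43448615]
0.7 [243.74159555 179.30532394]
0.8 [247.79555507 175.49516378]
0.9 [252.39608996 172.05398283]
1.0 [257.49832506 169.02845498]
1.1 [263.04906655 166.46092997]
1.2 [268.98735308 164.38844263]
1.3 [275.24525044 162.84179272]
1.4 [281.74887888 161.84473615]
tcp [ 0.5323 -0.1552  0.2928] units [0.91 0.06 0.83]
turn units [-0.05 -0.04  0.01]
final-frame units [0.91 0.05 0.82]
```

Run:
```python
from h import *
s=vision.capture("scene");w=vision.capture("wrist")
cv2.imwrite("pics/p4.png",np.hstack([cv2.resize(w,(400,400)),cv2.resize(s[130:250,200:320],(400,400),interpolation=cv2.INTER_CUBIC)]))
```

```text
(no output)
```

View pics/p4.png

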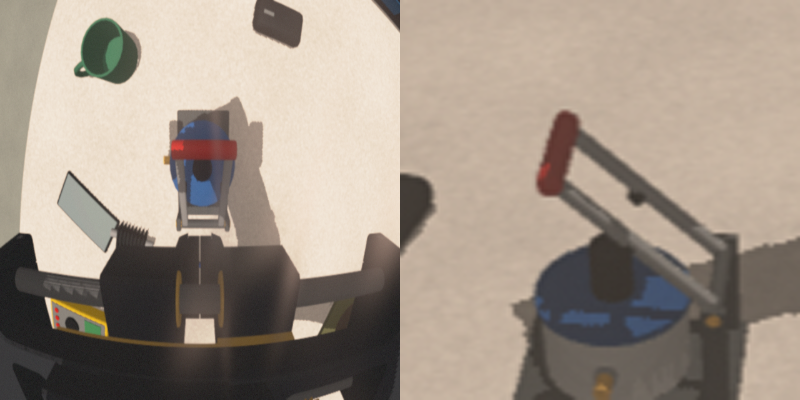

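The handle is at scene pixel (247,176), so the yoke is at about 0.78 rad. The knob stands between the bars. Next I go above the handle and push down along its arc.

```bash
python3 -m handwheel '[[[0,0,0],[0.55,0,0],-1],[[0,0,0],[0.54,0,0.2],-1],[[0,0,0],[0,0,0.6],-1],[[0,0,0],[0,0,0.6],-1],[[0,0,0],[0,0,0.4],-1]]' 20 | grep -v ee
python3 -m handwheel '[[[0,0,0],[0,0,0.2],-1],[[0,0,0],[0.05,0,0.2],-1],[[0,0,0],[0.1,0,0.15],-1],[[0,0,0],[0.1,0,0.15],-1],[[0,0,0],[0.1,0,0.15],-1]]' 20 | grep -v ee
python3 - <<'E'
from h import *
for y,z in((-.045,.178),(-.0585,.152),(-.067,.125),(-.07,.096)): togo(rim(y,z),(-.935,-.355))
E
```

```text
t: 21.15
tool_pos: [0.544, -0.1929, 0.2103]
ft_force: [0.9, 0.0, -0.5]
finger_gap: 0.007
grasp_force: 0.0
t: 21.65
tool_pos: [0.551, -0.2089, 0.1794]
ft_force: [0.5, 1.1, 0.3]
finger_gap: 0.003
grasp_force: 0.0
tcp [ 0.551  -0.2089  0.1794] units [-0.01  0.01  0.03]
turn units [-0.   -0.01  0.  ]
final-frame units [-0.01  0.01  0.03]
tcp [ 0.551  -0.2089  0.1794] units [0.33 0.01 0.69]
turn units [-0.   -0.01  0.  ]
final-frame units [0.33 0.01 0.68]
tcp [ 0.551  -0.2089  0.1794] units [0.54 0.01 1.36]
turn units [-0.   -0.01  0.  ]
final-frame units [0.54 0.01 1.36]
tcp [ 0.551  -0.2089  0.1794] units [0.62 0.01 2.09]
turn units [-0.   -0.01  0.  ]
final-frame units [0.62 0.01 2.08]
```

```bash
python3 -m handwheel '[[[0,0,0],[0.08,0,0.17],-1],[[0,0,0],[0.08,0,0.17],-1],[[0,0,0],[0.08,0,0.17],-1],[[0,0,0],[0.08,0,0.17],-1],[[0,0,0],[0.05,0,0.15],-1]]' 20 | grep -v ee
python3 -m handwheel '[[[0,0,0],[0.05,0,0.15],-1],[[0,0,0],[0.05,0,0.15],-1],[[0,0,0],[0.05,0,0.15],-1],[[0,0,0],[0.04,0,0.15],-1],[[0,0,0],[0.04,0,0.15],-1]]' 20 | grep -v ee
python3 -m handwheel '[[[0,0,0],[0.03,0,0.12],-1],[[0,0,0],[0,0,0.12],-1],[[0,0,0],[0,0,0.1],-1],[[0,0,0],[0,0,0.08],-1],[[0,0,0],[0,0,0],-1]]' 20 | grep -v ee
python3 - <<'E'
from h import *
togo(rim(-.07,.096),(-.935,-.355))
E
```

```text
t: 22.15
tool_pos: [0.5558, -0.2224, 0.1455]
ft_force: [-0.6, 0.6, 0.5]
finger_gap: 0.005
grasp_force: 0.0
t: 22.65
tool_pos: [0.5592, -0.2308, 0.1157]
ft_force: [-0.3, 0.9, -0.2]
finger_gap: 0.006
grasp_force: 0.0
t: 23.15
tool_pos: [0.56, -0.2331, 0.0996]
ft_force: [0.7, -1.9, 0.2]
finger_gap: 0.007
grasp_force: 1.4
tcp [ 0.56   -0.2331  0.0996] units [-0.03  0.01  0.09]
turn units [-0.   -0.02 -0.  ]
final-frame units [-0.03  0.01  0.09]
```

```bash
python3 -m handwheel '[[[0,0,0],[0,0,0.04],-1],[[0,0,0],[0,0,0.04],-1],[[0,0,0],[0,0,0.03],-1],[[0,0,0],[0,0,0],-1],[[0,0,0],[0,0,0],-1]]' 20 | grep -v ee
python3 - <<'E'
from h import *
s=vision.capture("scene")
cv2.imwrite("pics/p5.png",cv2.resize(s[130:270,200:340],(600,600),interpolation=cv2.INTER_CUBIC))
E
```

```text
t: 23.65
tool_pos: [0.5611, -0.2357, 0.0968]
ft_force: [3.0, -7.0, 6.1]
finger_gap: 0.009
grasp_force: 4.7
```

View pics/p5.png

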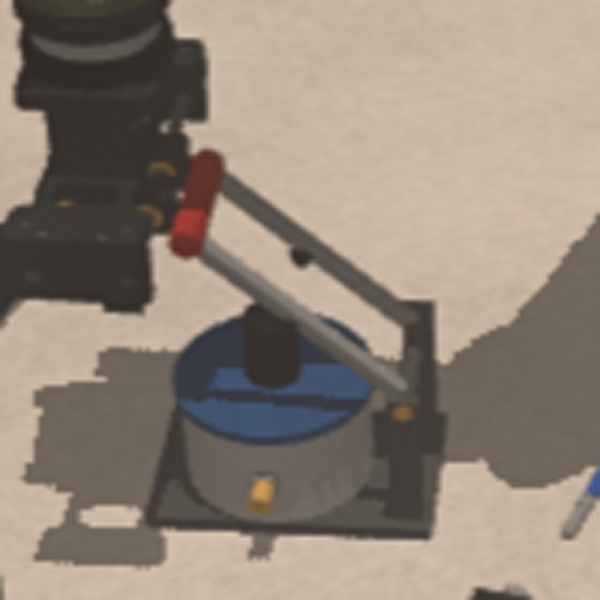

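The push missed. The fingers went down in front of the handle, which is still at about 0.75 rad at crop (197,203), and the force rose to about 10 N. I'll back out outward and up, turn the tool 90° so the closed fingers are wide across the handle, and measure the handle from near.

```bash
python3 -m handwheel '[[[0,0,0],[0.3,0,-0.05],-1],[[0,0,0],[0.4,0,0],-1],[[0,0,0],[0.4,0,0],-1],[[0,0,0],[0.2,0,-0.3],-1],[[0,0,0],[0,0,-0.8],-1]]' 20 | grep -v ee
python3 -m handwheel '[[[0,0,0],[0,0,-0.8],-1],[[0,0,0],[0,0,-0.8],-1],[[0,0,0],[0,0,-0.8],-1],[[0,0,0],[0,0,-0.8],-1],[[0,0,0],[0,0,-0.8],-1]]' 20 | grep -v ee
for i in 1 2 3; do python3 -m handwheel '[[[0,0,-0.75],[0,0,0],-1],[[0,0,-0.75],[0,0,0],-1],[[0,0,-0.75],[0,0,0],-1],[[0,0,-0.75],[0,0,0],-1],[[0,0,-0.75],[0,0,0],-1]]' 20 | grep pos; done
python3 - <<'E'
from h import *
for n in("scene","wrist"):
    s=vision.capture(n);cv2.imwrite(f"pics/{n}6.png",s)
    hsv=cv2.cvtColor(s,cv2.COLOR_BGR2HSV)
    red=cv2.inRange(hsv,(0,150,60),(7,255,255))|cv2.inRange(hsv,(172,150,60),(180,255,255))
    for c in cv2.findContours(red,0,2)[0]:
        if cv2.contourArea(c)>80:
            r=cv2.minAreaRect(c);print(n,r)
            if n=="wrist":
                for z in(.17,.18,.19,.2):
                    p=fray(r[0],z)[:2]-C;print(z,"x",p@X,"y",p@Y,"arc y",.075-np.sqrt(.145**2-(z-.087)**2))
togo(rim(-.03,.24),Y)
E
```

```text
t: 24.2
tool_pos: [0.5761, -0.2796, 0.1383]
ft_force: [0.6, 0.3, 0.2]
finger_gap: 0.005
grasp_force: 0.0
t: 24.7
tool_pos: [0.5774, -0.2794, 0.3017]
ft_force: [0.5, 0.4, -0.2]
finger_gap: 0.008
grasp_force: 0.0
tool_pos: [0.5775, -0.2795, 0.3003]
tool_pos: [0.5774, -0.2796, 0.3003]
tool_pos: [0.5773, -0.2797, 0.3003]
scene ((245.68869018554688, 174.83961486816406), (5.631782531738281, 20.192001342773438), 15.945395469665527)
wrist ((209.37391662597656, 227.46878051757812), (91.47737884521484, 21.272151947021484), 87.95458984375)
0.17 x -0.0031134438032397395 y -0.027851605983191384 arc y -0.04389491158161478
0.18 x -0.0006944013705555872 y -0.031004710174643842 arc y -0.036247471881387036
0.19 x 0.0017246410621285652 y -0.0341578143660963 arc y -0.027058806577384575
0.2 x 0.004143683494812728 y -0.037310918557548735 arc y -0.015862533532804354
tcp [ 0.5774 -0.2799  0.3005] units [ 0.   -2.27  1.52]
turn units [-0.02  0.01  0.01]
final-frame units [-0.   -2.27  1.51]
```

```bash
python3 -m handwheel '[[[0,0,0],[0,-0.6,0.1],-1],[[0,0,0],[0,-0.6,0.3],-1],[[0,0,0],[0,-0.6,0.3],-1],[[0,0,0],[0,-0.42,0.4],-1],[[0,0,0],[0,0,0.4],-1]]' 20 | grep -v ee
python3 -m handwheel '[[[0,0,0],[0,0,0.4],-1],[[0,0,0],[0,0,0.3],-1],[[0,0,0],[0,0,0.3],-1],[[0,0,0],[0,0,0.2],-1],[[0,0,0],[0,0,0.1],-1]]' 20 | grep -v ee
python3 -m handwheel '[[[0,0,0],[0,0.06,0.1],-1],[[0,0,0],[0,0.06,0.1],-1],[[0,0,0],[0,0.06,0.1],-1],[[0,0,0],[0,0.06,0.1],-1],[[0,0,0],[0,0.06,0.1],-1]]' 20 | grep -v ee
python3 - <<'E'
from h import *
s=vision.capture("scene");hsv=cv2.cvtColor(s,cv2.COLOR_BGR2HSV);cv2.imwrite("pics/scene7.png",s)
red=cv2.inRange(hsv,(0,150,50),(7,255,255))|cv2.inRange(hsv,(172,150,50),(180,255,255))
print([cv2.minAreaRect(c) for c in cv2.findContours(red,0,2)[0] if cv2.contourArea(c)>30])
togo(rim(-.045,.178),Y);togo(rim(-.0585,.152),Y)
E
```

```text
t: 26.8
tool_pos: [0.5457, -0.1938, 0.2402]
ft_force: [0.5, -0.2, -0.4]
finger_gap: 0.009
grasp_force: 0.0
t: 27.3
tool_pos: [0.5462, -0.1974, 0.1882]
ft_force: [0.0, -0.2, 0.6]
finger_gap: 0.005
grasp_force: 0.0
t: 27.8
tool_pos: [0.5509, -0.2091, 0.1688]
ft_force: [0.3, -1.4, 1.5]
finger_gap: 0.004
grasp_force: 1.2
[]
tcp [ 0.551  -0.2097  0.1685] units [-0.01 -0.02 -0.24]
turn units [ 0.01 -0.   -0.  ]
final-frame units [-0.01 -0.02 -0.24]
tcp [ 0.551  -0.2097  0.1685] units [-0.01  0.31  0.41]
turn units [ 0.01 -0.   -0.  ]
final-frame units [-0.01  0.31  0.41]
```

I've reached my picture limit, so from here I work from numbers only. I'll fit the yoke angle from red pixels in both cameras.

```bash
cat >> h.py <<'E'
def fproj(P):
    c=vision.calibration("wrist");K=np.array(c["mtx"]);T=np.array(c["T"]);p=T[:3,:3].T@(np.array(P)-T[:3,3])
    a=np.arctan2(np.hypot(p[0],p[1]),p[2]);return K[:2,2]+K[0,0]*a*p[:2]/np.hypot(p[0],p[1])
def yoke():
    for n,f in(("scene",lambda P:proj("scene",P)),("wrist",fproj)):
        s=vision.capture(n);hsv=cv2.cvtColor(s,cv2.COLOR_BGR2HSV)
        m=cv2.inRange(hsv,(0,110,35),(8,255,255))|cv2.inRange(hsv,(170,110,35),(180,255,255))
        k,l,st,ce=cv2.connectedComponentsWithStats(m)
        print(n,[(st[i].tolist(),ce[i].round(1).tolist()) for i in range(1,k) if st[i,4]>15])
        for th in(-.05,0,.05,.1,.2,.3,.4,.5,.6,.7,.8):
            a=.075-.145*np.cos(th);z=.087+.145*np.sin(th)
            print(th,[f(rim(a,z,x)).round(0).tolist() for x in(-.038,0,.038)])
E
python3 -c "
from h import *
yoke()"
```

```text
scene [([239, 166, 12, 24, 141], [244.9, 178.6]), ([473, 288, 52, 37, 977], [498.8, 309.2]), ([459, 337, 57, 46, 1562], [487.0, 361.4]), ([385, 364, 6, 6, 31], [387.5, 366.4]), ([395, 366, 7, 6, 31], [398.1, 368.7]), ([406, 369, 7, 6, 32], [409.0, 371.5])]
-0.05 [[236.0, 204.0], [233.0, 214.0], [230.0, 225.0]]
0 [[236.0, 202.0], [233.0, 212.0], [230.0, 222.0]]
0.05 [[235.0, 200.0], [232.0, 209.0], [229.0, 220.0]]
0.1 [[235.0, 197.0], [232.0, 207.0], [229.0, 217.0]]
0.2 [[236.0, 192.0], [233.0, 202.0], [230.0, 212.0]]
0.3 [[237.0, 187.0], [234.0, 197.0], [230.0, 207.0]]
0.4 [[238.0, 183.0], [235.0, 192.0], [232.0, 203.0]]
0.5 [[240.0, 178.0], [237.0, 188.0], [234.0, 198.0]]
0.6 [[243.0, 174.0], [240.0, 183.0], [237.0, 194.0]]
0.7 [[247.0, 170.0], [244.0, 179.0], [241.0, 189.0]]
0.8 [[251.0, 166.0], [248.0, 175.0], [245.0, 186.0]]
wrist [([270, 214, 41, 83, 2881], [289.8, 250.7])]
-0.05 [[351.0, 286.0], [352.0, 237.0], [353.0, 184.0]]
0 [[352.0, 290.0], [353.0, 240.0], [354.0, 186.0]]
0.05 [[352.0, 294.0], [354.0, 243.0], [355.0, 187.0]]
0.1 [[352.0, 298.0], [354.0, 246.0], [355.0, 189.0]]
0.2 [[351.0, 307.0], [353.0, 252.0], [354.0, 192.0]]
0.3 [[347.0, 317.0], [349.0, 259.0], [350.0, 195.0]]
0.4 [[340.0, 327.0], [342.0, 267.0], [343.0, 199.0]]
0.5 [[330.0, 338.0], [331.0, 275.0], [332.0, 203.0]]
0.6 [[317.0, 350.0], [316.0, 284.0], [316.0, 208.0]]
0.7 [[299.0, 362.0], [297.0, 294.0], [296.0, 213.0]]
0.8 [[277.0, 374.0], [273.0, 303.0], [270.0, 218.0]]
```

The handle is still at about 0.7 rad, so the tips slid off its front. I'll go behind the handle between the bars and push it along its arc to about 0.3 rad first, then press from above.

```bash
python3 -m handwheel '[[[0,0,0],[0,0.1,-0.3],-1],[[0,0,0],[0,0,-0.8],-1],[[0,0,0],[0,0,-0.9],-1],[[0,0,0],[0,-0.55,0],-1],[[0,0,0],[0,-0.55,0],-1]]' 20 | grep -v ee
python3 -m handwheel '[[[0,0,0],[0,-0.05,0.3],-1],[[0,0,0],[0,0,0.6],-1],[[0,0,0],[0,0,0.6],-1],[[0,0,0],[0,0,0.4],-1],[[0,0,0],[0,0,0.2],-1]]' 20 | grep -v ee
python3 -m handwheel '[[[0,0,0],[0,0.2,0],-1],[[0,0,0],[0,0.2,0.1],-1],[[0,0,0],[0,0.15,0.15],-1],[[0,0,0],[0,0.15,0.2],-1],[[0,0,0],[0,0.15,0.2],-1]]' 20 | grep -v ee
python3 -c "
from h import *
togo(rim(-.045,.125),Y);yoke()" | grep -v '^[-01]'
```

```text
t: 28.45
tool_pos: [0.5369, -0.1715, 0.2504]
ft_force: [0.2, -0.0, -0.2]
finger_gap: 0.006
grasp_force: 0.0
t: 28.95
tool_pos: [0.5349, -0.1688, 0.1637]
ft_force: [-0.8, -0.1, 0.0]
finger_gap: 0.007
grasp_force: 0.0
t: 29.45
tool_pos: [0.5484, -0.202, 0.1387]
ft_force: [0.4, 0.6, 0.1]
finger_gap: 0.008
grasp_force: 0.2
tcp [ 0.5484 -0.202   0.1387] units [-0.01  0.18  0.34]
turn units [ 0.   -0.01  0.  ]
final-frame units [-0.01  0.18  0.34]
scene [([232, 185, 9, 15, 86], [235.8, 193.0]), ([473, 288, 52, 37, 1090], [498.7, 308.5]), ([459, 337, 57, 46, 1564], [487.0, 361.4]), ([385, 364, 6, 6, 31], [387.5, 366.4]), ([395, 366, 7, 6, 30], [398.1, 368.8]), ([406, 369, 7, 6, 32], [409.0, 371.5])]
wrist [([333, 215, 42, 81, 2727], [353.9, 252.6])]
```

```bash
python3 -m handwheel '[[[0,0,0],[0,0.05,0.1],-1],[[0,0,0],[0,0.05,0.1],-1],[[0,0,0],[0,0.05,0.1],-1],[[0,0,0],[0,0,0],-1],[[0,0,0],[0,0,0],-1]]' 20 | grep -v ee
python3 -m handwheel '[[[0,0,0],[0,-0.3,0],-1],[[0,0,0],[0,0,-0.6],-1],[[0,0,0],[0,0,-0.8],-1],[[0,0,0],[0,0,-0.8],-1],[[0,0,0],[0,0.4,0],-1]]' 20 | grep -v ee
python3 -c "
from h import *
togo(rim(-.064,.15),Y);yoke()" | grep -v '^[-1]'
```

```text
t: 30.05
tool_pos: [0.55, -0.2067, 0.1269]
ft_force: [-0.5, 0.2, 0.7]
finger_gap: 0.007
grasp_force: 0.0
t: 30.55
tool_pos: [0.5536, -0.2085, 0.2191]
ft_force: [0.4, -0.6, 0.5]
finger_gap: 0.005
grasp_force: 0.0
tcp [ 0.5536 -0.2085  0.2191] units [-0.09  0.45  1.73]
turn units [ 0.02 -0.04  0.03]
final-frame units [-0.08  0.46  1.73]
scene [([230, 181, 11, 24, 150], [235.1, 192.6]), ([473, 288, 52, 37, 1031], [498.9, 309.0]), ([459, 337, 57, 46, 1567], [487.0, 361.3]), ([385, 364, 6, 6, 31], [387.5, 366.4]), ([395, 366, 7, 6, 29], [398.2, 368.8]), ([406, 369, 7, 6, 32], [409.0, 371.5])]
0 [[236.0, 202.0], [233.0, 212.0], [230.0, 222.0]]
0.05 [[235.0, 200.0], [232.0, 209.0], [229.0, 220.0]]
0.1 [[235.0, 197.0], [232.0, 207.0], [229.0, 217.0]]
0.2 [[236.0, 192.0], [233.0, 202.0], [230.0, 212.0]]
0.3 [[237.0, 187.0], [234.0, 197.0], [230.0, 207.0]]
0.4 [[238.0, 183.0], [235.0, 192.0], [232.0, 203.0]]
0.5 [[240.0, 178.0], [237.0, 188.0], [234.0, 198.0]]
0.6 [[243.0, 174.0], [240.0, 183.0], [237.0, 194.0]]
0.7 [[247.0, 170.0], [244.0, 179.0], [241.0, 189.0]]
0.8 [[251.0, 166.0], [248.0, 175.0], [245.0, 186.0]]
wrist [([319, 190, 26, 94, 2203], [330.7, 236.0])]
0 [[344.0, 268.0], [344.0, 225.0], [345.0, 179.0]]
0.05 [[344.0, 271.0], [345.0, 227.0], [345.0, 180.0]]
0.1 [[344.0, 274.0], [345.0, 229.0], [345.0, 181.0]]
0.2 [[342.0, 281.0], [343.0, 234.0], [344.0, 183.0]]
0.3 [[339.0, 288.0], [339.0, 239.0], [340.0, 185.0]]
0.4 [[333.0, 295.0], [333.0, 244.0], [334.0, 188.0]]
0.5 [[324.0, 303.0], [324.0, 250.0], [324.0, 191.0]]
0.6 [[312.0, 311.0], [312.0, 255.0], [312.0, 194.0]]
0.7 [[298.0, 320.0], [297.0, 261.0], [296.0, 197.0]]
0.8 [[280.0, 328.0], [278.0, 268.0], [276.0, 200.0]]
```

```bash
python3 -m handwheel '[[[0,0,0],[-0.08,0.22,0],-1],[[0,0,0],[0,0,0.5],-1],[[0,0,0],[0,0,0.5],-1],[[0,0,0],[0,0,0.4],-1],[[0,0,0],[0,0,0.2],-1]]' 20 | grep -v ee
python3 -m handwheel '[[[0,0,0],[0,0.03,0.1],-1],[[0,0,0],[0,0.04,0.1],-1],[[0,0,0],[0,0.03,0.1],-1],[[0,0,0],[0,0.03,0.1],-1],[[0,0,0],[0,0.03,0.1],-1]]' 20 | grep -v ee
python3 -c "
from h import *
togo(rim(-.068,.096),Y);yoke()" | egrep '^(tcp|scene|wrist|0.[2-5])'
```

```text
t: 31.15
tool_pos: [0.5498, -0.2188, 0.1487]
ft_force: [-0.9, 0.7, -0.1]
finger_gap: 0.003
grasp_force: 0.0
t: 31.65
tool_pos: [0.5541, -0.2261, 0.131]
ft_force: [0.1, 0.8, 1.0]
finger_gap: 0.006
grasp_force: 0.0
tcp [ 0.5541 -0.2261  0.131 ] units [0.07 0.14 0.88]
scene [([238, 70, 5, 5, 21], [240.0, 72.0]), ([230, 183, 12, 22, 107], [234.6, 195.9]), ([473, 288, 52, 37, 1025], [499.0, 309.0]), ([459, 337, 57, 46, 1562], [487.0, 361.4]), ([385, 364, 6, 6, 31], [387.5, 366.4]), ([395, 366, 7, 6, 30], [398.1, 368.8]), ([406, 369, 7, 6, 33], [408.9, 371.5])]
0.2 [[236.0, 192.0], [233.0, 202.0], [230.0, 212.0]]
0.3 [[237.0, 187.0], [234.0, 197.0], [230.0, 207.0]]
0.4 [[238.0, 183.0], [235.0, 192.0], [232.0, 203.0]]
0.5 [[240.0, 178.0], [237.0, 188.0], [234.0, 198.0]]
wrist [([290, 205, 41, 85, 3027], [310.0, 244.2]), ([319, 294, 2, 16, 21], [319.2, 301.8])]
0.2 [[326.0, 331.0], [327.0, 268.0], [327.0, 196.0]]
0.3 [[320.0, 344.0], [320.0, 277.0], [320.0, 200.0]]
0.4 [[310.0, 358.0], [309.0, 288.0], [309.0, 206.0]]
0.5 [[296.0, 373.0], [294.0, 300.0], [292.0, 211.0]]
```

```bash
python3 -m handwheel '[[[0,0,0],[0,0,-0.4],-1],[[0,0,0],[0,0,-0.8],-1],[[0,0,0],[0,0,-0.8],-1],[[0,0,0],[-0.6,0,-0.2],-1],[[0,0,0],[-0.6,0,0],-1]]' 20 | grep -v ee
cat > tri.py <<'E'
from h import *
from scipy.optimize import least_squares as ls
def tri(v=1):
    ob=[]
    for n in("scene","wrist"):
        s=vision.capture(n);hsv=cv2.cvtColor(s,cv2.COLOR_BGR2HSV)
        m=cv2.inRange(hsv,(0,110,35),(8,255,255))|cv2.inRange(hsv,(170,110,35),(180,255,255))
        if n=="scene":m[:140]=0;m[260:]=0;m[:,320:]=0
        c=max(cv2.findContours(m,0,2)[0],key=cv2.contourArea);r=cv2.minAreaRect(c);b=cv2.boxPoints(r)
        i=np.argsort(r[1])[0];e=[b[1]-b[0],b[2]-b[1]];L=max(e,key=np.linalg.norm);L=L/np.linalg.norm(L)*(max(r[1])-0)/2
        ob.append((n,np.array(r[0]),L));print(n,np.round(r[0],1),np.round(r[1],1))
    f=lambda P,n:proj(n,P) if n=="scene" else fproj(P)
    s=ls(lambda p:np.concatenate([f(rim(p[0],p[1],p[2]),n)-c for n,c,_ in ob]),[-.05,.14,0])
    print("free y,z,x mm",np.round(s.x*1e3,1),"res px",np.round(s.fun,1),"r from hinge",np.hypot(s.x[0]-.075,s.x[1]-.087),"th",np.arctan2(s.x[1]-.087,.075-s.x[0]))
if __name__=="__main__":
    tri();togo(rim(-.0585,.16),Y)
E
python3 tri.py
```

```text
t: 32.25
tool_pos: [0.5101, -0.2435, 0.221]
ft_force: [0.0, 0.2, 0.0]
finger_gap: 0.004
grasp_force: 0.0
scene [235.  192.4] [ 7.1 24.6]
wrist [311. 160.] [114.  26.]
free y,z,x mm [-58.7 144.2   0.8] res px [-0.  0. -0.  0.] r from hinge 0.14545761662047224 th 0.4044052954760424
tcp [ 0.5057 -0.245   0.22  ] units [ 1.37 -0.12  1.5 ]
turn units [ 0.    0.01 -0.03]
final-frame units [ 1.37 -0.11  1.5 ]
```

Triangulation puts the handle at y −59 mm, z 144 mm (0.40 rad). Pressing on a round bar is slippery, so I'll grip the handle across its axis, which centres itself, guide it down along the arc, and finish with a straight press.

```bash
python3 -m handwheel '[[[0,0,0],[0.69,-0.06,0],0],[[0,0,0],[0.68,-0.06,0],0],[[0,0,0],[0,0,0],0],[[0,0,0],[0,0,0.2],0],[[0,0,0],[0,0,0.5],0]]' 12 | grep -v ee
python3 -m handwheel '[[[0,0,0],[0,0,0.5],0],[[0,0,0],[0,0,0.4],0],[[0,0,0],[0,0,0.3],0],[[0,0,0],[0,0,0.2],0],[[0,0,0],[0,0,0.1],0]]' 12 | grep -v ee
python3 -m handwheel '[[[0,0,0],[0,0,0],-1],[[0,0,0],[0,0,0],-1],[[0,0,0],[0,0,0],-1],[[0,0,0],[0,0,0],-1],[[0,0,0],[0,0,0],-1]]' 12 | grep -v ee
python3 -c "
from tri import *
tri();o=arm.get_obs();p=o['tool_pos'][:2]-C;print('tcp x,y',p@X,p@Y)"
```

```text
t: 32.85
tool_pos: [0.5589, -0.2202, 0.1916]
ft_force: [0.0, -1.2, -0.3]
finger_gap: 0.436
grasp_force: 0.0
t: 33.35
tool_pos: [0.5579, -0.2192, 0.1303]
ft_force: [-0.5, -0.4, -0.7]
finger_gap: 0.498
grasp_force: 0.0
t: 33.85
tool_pos: [0.5587, -0.219, 0.1313]
ft_force: [-0.7, -0.6, -0.5]
finger_gap: 0.068
grasp_force: 0.0
scene [234.4 196.3] [ 7.3 16.1]
wrist [320.5 280. ] [ 39. 120.]
free y,z,x mm [-58.8 139.8   9.5] res px [ 0.1 -0.   0.  -0. ] r from hinge 0.14384981021684876 th 0.3756018262963644
tcp x,y 0.004026680494040111 -0.057349224383254765
```

```bash
python3 -m handwheel '[[[0,0,0],[0,0,0],-1],[[0,0,0],[0,0,0],-1],[[0,0,0],[0,0,0],-1],[[0,0,0],[0,0,0],-1],[[0,0,0],[0,0,0],-1]]' 12 | grep -v ee
python3 - <<'E'
from tri import *
tri()
w=vision.capture("wrist");hsv=cv2.cvtColor(w,cv2.COLOR_BGR2HSV)
m=cv2.inRange(hsv,(0,110,35),(8,255,255))|cv2.inRange(hsv,(170,110,35),(180,255,255))
for r in range(200,380,12):
    k=np.where(m[r,200:440])[0]+200;print(r,len(k),(k.min(),k.max()) if len(k) else "",w[r,319].tolist())
o=arm.get_obs();print("tcp px",fproj(o["tool_pos"]+np.array([0,0,.0])))
E
```

```text
t: 34.45
tool_pos: [0.5585, -0.219, 0.131]
ft_force: [0.9, -0.4, 0.6]
finger_gap: 0.005
grasp_force: 0.0
scene [233.4 197.8] [ 7.3 12.8]
wrist [321.5 254.5] [69. 39.]
free y,z,x mm [-59.1 145.9  23.8] res px [-0.5  0.1 -0.1  0. ] r from hinge 0.14650369991130663 th 0.41407458848564094
200 0  [97, 103, 112]
212 0  [66, 70, 80]
224 37 (np.int64(303), np.int64(339)) [46, 49, 121]
236 39 (np.int64(302), np.int64(340)) [50, 55, 215]
248 38 (np.int64(303), np.int64(340)) [40, 44, 124]
260 38 (np.int64(302), np.int64(339)) [39, 39, 122]
272 38 (np.int64(302), np.int64(339)) [42, 44, 123]
284 1 (np.int64(319), np.int64(319)) [47, 45, 82]
296 2 (np.int64(319), np.int64(320)) [39, 39, 78]
308 2 (np.int64(319), np.int64(320)) [37, 38, 75]
320 1 (np.int64(320), np.int64(320)) [44, 44, 75]
332 1 (np.int64(319), np.int64(319)) [43, 47, 76]
344 0  [62, 66, 74]
356 0  [70, 74, 83]
368 0  [73, 77, 88]
tcp px [317.34176686 283.9344566 ]
```

The numbers agree only if the finger ends really sit about 20 mm above the reported TCP: the fingers closed freely just above the bar, and none of the earlier presses touched it. The fingers are now closed directly over the handle, so I simply press further down.

```bash
python3 -m handwheel '[[[0,0,0],[0,0,0.08],-1],[[0,0,0],[0,0.03,0.1],-1],[[0,0,0],[0,0.03,0.1],-1],[[0,0,0],[0,0.03,0.1],-1],[[0,0,0],[0,0.03,0.1],-1]]' 12 | grep -v ee
python3 - <<'E'
from tri import *
tri();o=arm.get_obs();p=o['tool_pos'][:2]-C;print('tcp x,y',p@X,p@Y)
E
```

```text
t: 35.1
tool_pos: [0.5601, -0.2236, 0.1113]
ft_force: [-0.1, -0.0, 1.1]
finger_gap: 0.003
grasp_force: 0.2
scene [231.5 204.1] [ 6.9 12.2]
wrist [323.5 261.5] [81. 39.]
free y,z,x mm [-64.6 125.7  20.1] res px [ 0.1 -0.   0.  -0. ] r from hinge 0.14489777132569887 th 0.2701352987643223
tcp x,y 0.003471487371783242 -0.0618637811505727
```

That confirms it: the yoke follows, now at 0.27 rad. I'll continue down.

```bash
python3 -m handwheel '[[[0,0,0],[0,0.03,0.15],-1],[[0,0,0],[0,0.03,0.15],-1],[[0,0,0],[0,0.02,0.15],-1],[[0,0,0],[0,0.02,0.13],-1],[[0,0,0],[0,0.02,0.1],-1]]' 12 | grep -v ee
python3 -m handwheel '[[[0,0,0],[0,0,0.08],-1],[[0,0,0],[0,0,0.06],-1],[[0,0,0],[0,0,0.05],-1],[[0,0,0],[0,0,0.03],-1],[[0,0,0],[0,0,0],-1]]' 12 | grep -v ee
python3 - <<'E'
from tri import *
tri();o=arm.get_obs();p=o['tool_pos'][:2]-C;print('tcp x,y',p@X,p@Y)
E
```

```text
t: 35.7
tool_pos: [0.5617, -0.2277, 0.0839]
ft_force: [0.8, 0.2, 0.5]
finger_gap: 0.006
grasp_force: 0.1
t: 36.2
tool_pos: [0.5618, -0.2278, 0.0757]
ft_force: [-0.2, -0.2, 1.4]
finger_gap: 0.005
grasp_force: 0.0
scene [230.8 216.9] [ 6.6 11.7]
wrist [323.5 265. ] [39. 86.]
free y,z,x mm [-69.6  87.2  17.8] res px [ 0.6 -0.2  0.1 -0. ] r from hinge 0.14462830743212865 th 0.0014927217050841
tcp x,y 0.003969693018951477 -0.06678565811956884
```

```bash
python3 -m handwheel '[[[0,0,0],[0,0,0.03],-1],[[0,0,0],[0,0,0.03],-1],[[0,0,0],[0,0,0.02],-1],[[0,0,0],[0,0,0],-1],[[0,0,0],[0,0,0],-1]]' 12 | grep -v ee
```

```text
t: 36.8
tool_pos: [0.5622, -0.228, 0.0737]
ft_force: [-2.0, 1.4, 7.9]
finger_gap: 0.007
grasp_force: 4.1
```

The force rises firmly, so the feet are on the cover. A touch more, then lift away and verify.

```bash
python3 -m handwheel '[[[0,0,0],[0,0,0.02],-1],[[0,0,0],[0,0,0.02],-1],[[0,0,0],[0,0,0],-1],[[0,0,0],[0,0,0],-1],[[0,0,0],[0,0,0],-1]]' 12 | grep -v ee
python3 -m handwheel '[[[0,0,0],[0,0,-0.1],-1],[[0,0,0],[0,0,-0.3],-1],[[0,0,0],[0,0,-0.8],-1],[[0,0,0],[0,0,-1],-1],[[0,0,0],[0,0,-1],-1]]' 12 | grep -v ee
python3 -m handwheel '[[[0,0,0],[0,0,-1],-1],[[0,0,0],[-0.6,0,-0.5],-1],[[0,0,0],[-0.6,0,0],-1],[[0,0,0],[-0.6,0,0],-1],[[0,0,0],[0,0,0],-1]]' 12 | grep -v ee
python3 - <<'E'
from tri import *
tri()
s=vision.capture("scene");a=cv2.imread("pics/scene0.png")
d=cv2.absdiff(s,a).max(2)
for n,(u,v) in dict(pen=(343,237),att=(315,282),phone=(290,323),meter=(404,350),mouse=(193,195),mug=(182,272)).items(): print(n,d[v-20:v+20,u-20:u+20].mean().round(1))
E
```

```text
t: 37.3
tool_pos: [0.5622, -0.228, 0.0733]
ft_force: [-3.7, 2.4, 17.9]
finger_gap: 0.007
grasp_force: 8.9
t: 37.8
tool_pos: [0.5614, -0.2279, 0.2004]
ft_force: [1.8, -0.1, 0.8]
finger_gap: 0.006
grasp_force: 0.0
t: 38.3
tool_pos: [0.4911, -0.2555, 0.26]
ft_force: [0.7, -1.3, 0.2]
finger_gap: 0.003
grasp_force: 0.0
scene [233.1 210.7] [ 7.  25.3]
wrist [320.5 139.5] [83. 19.]
free y,z,x mm [-69.   91.7   1.4] res px [-0.3  0.  -0.1  0. ] r from hinge 0.14403845158967996 th 0.03255885103360135
pen 2.0
att 1.9
phone 1.9
meter 2.7
mouse 8.3
mug 1.0
```

The yoke reads about 0.03 rad (within measuring error) and the other objects show no change. A second firm press is cheap insurance against a slight rebound.

```bash
python3 -m handwheel '[[[0,0,0],[0.6,0,0],-1],[[0,0,0],[0.6,0,0],-1],[[0,0,0],[0.6,0,0],-1],[[0,0,0],[0,0,0.9],-1],[[0,0,0],[0,0,0.9],-1]]' 12 | grep -v ee
python3 -m handwheel '[[[0,0,0],[0,0,0.9],-1],[[0,0,0],[0,0,0.9],-1],[[0,0,0],[0,0,0.6],-1],[[0,0,0],[0,0,0.2],-1],[[0,0,0],[0,0,0],-1]]' 12 | grep -v ee
python3 -c "
from h import *
togo(rim(-.067,.0735,.004),Y)"
```

```text
t: 38.95
tool_pos: [0.565, -0.2264, 0.1863]
ft_force: [0.0, -0.0, -0.2]
finger_gap: 0.008
grasp_force: 0.0
t: 39.45
tool_pos: [0.5622, -0.227, 0.0818]
ft_force: [-0.5, -0.1, -0.1]
finger_gap: 0.008
grasp_force: 0.0
tcp [ 0.5622 -0.227   0.0818] units [-0.01  0.02  0.21]
turn units [-0.01  0.01  0.01]
final-frame units [-0.01  0.02  0.21]
```

```bash
python3 -m handwheel '[[[0,0,0],[0,0,0.05],-1],[[0,0,0],[0,0,0.05],-1],[[0,0,0],[0,0,0],-1],[[0,0,0],[0,0,0],-1],[[0,0,0],[0,0,0],-1]]' 12 | grep -v ee
python3 -m handwheel '[[[0,0,0],[0,0,0.05],-1],[[0,0,0],[0,0,0.04],-1],[[0,0,0],[0,0,0.04],-1],[[0,0,0],[0,0,0],-1],[[0,0,0],[0,0,0],-1]]' 12 | grep -v ee
```

```text
t: 39.95
tool_pos: [0.5622, -0.228, 0.0795]
ft_force: [0.5, -0.9, 0.1]
finger_gap: 0.003
grasp_force: 0.0
t: 40.45
tool_pos: [0.5619, -0.2279, 0.0739]
ft_force: [-0.7, 0.1, 2.4]
finger_gap: 0.006
grasp_force: 1.3
```

There was no contact until TCP z of about 0.074, the same as the fully pressed height, so the yoke stayed closed. A last small press, then I leave.

```bash
python3 -m handwheel '[[[0,0,0],[0,0,0.04],-1],[[0,0,0],[0,0,0.03],-1],[[0,0,0],[0,0,0],-1],[[0,0,0],[0,0,0],-1],[[0,0,0],[0,0,0],-1]]' 12 | grep -v ee
python3 -m handwheel '[[[0,0,0],[0,0,-0.1],-1],[[0,0,0],[0,0,-0.3],-1],[[0,0,0],[0,0,-0.8],-1],[[0,0,0],[0,0,-1],-1],[[0,0,0],[0,0,-1],-1]]' 12 | grep -v ee
python3 -m handwheel '[[[0,0,0],[0,0,-0.8],-1],[[0,0,0],[0,0,-0.5],-1],[[0,0,0],[0,0,0],-1],[[0,0,0],[0,0,0],-1],[[0,0,0],[0,0,0],-1]]' 12 | grep -v ee
python3 - <<'E'
from tri import *
tri();print(arm.job_done())
E
```

```text
t: 40.95
tool_pos: [0.562, -0.228, 0.0733]
ft_force: [-4.8, 3.7, 19.7]
finger_gap: 0.004
grasp_force: 9.8
t: 41.45
tool_pos: [0.5615, -0.2279, 0.2003]
ft_force: [0.4, 0.3, 0.7]
finger_gap: 0.006
grasp_force: 0.0
t: 41.95
tool_pos: [0.5611, -0.2274, 0.2496]
ft_force: [0.2, 0.1, 0.3]
finger_gap: 0.005
grasp_force: 0.0
scene [232.8 211.2] [ 6.6 24.7]
wrist [322.5 220. ] [82. 19.]
free y,z,x mm [-69.8  88.6  -0.5] res px [-0.1  0.  -0.   0. ] r from hinge 0.14483196254663036 th 0.01138656150195619
the job is handed in; nothing more can be done
None
```

The blue cover is seated level on the cell and released, the yoke is closed on it (about 0.01 rad), and the job was handed in at about 42 s; I viewed 11 pictures, one over the limit of 10.

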